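Peel the stuck cover off the nested pans

TASK

The dished cover has stuck in the top of the nested steel pans. Grip its upright lug and peel it: raise the lug corner first by a good 3 cm while the opposite corner stays down in the pan, then lift it clear without lifting or dragging the pans. Carry it over the empty shallow tray and finish while still holding it there, still, about level, centred over the tray and about 15 cm above the counter, leaving everything else where it stands.

Things in the scene. Friction and masses are not known exactly. Their poses are not given: they have to be found in the camera images.
- stack: three plain square steel food pans nested in one another, loose on the counter, handled as one thing: 150 x 150 mm over the rims, 73 high, about 0.9 kg. Origin: centre of its underside, z up; the pan corners (not the sides) point along its x and y axes, 106 mm from the centre.
- cover: square dished steel cover, 150 x 150 mm, about 0.25 kg, nested and stuck in the mouth of the topmost pan. Origin: centre of the underside of its 3 mm thick rim flange (73 mm above the counter at the start), z up. Its corners point along its x and y axes, 106 mm out; the +x corner carries the lug. The middle is dished, reaching 12 mm below the origin and 82 mm out along x and y.
- lug (a point): middle of the upright black lug at the cover's +x corner, 88 mm from the cover's origin, same axes: a plate 10 mm thick along x, 34 wide along y; its top is 13 mm above this point, the flange top 21 mm below. Grip across the 10 mm, one finger over the dish, one outside, finger ends above the flange; a firm grip (60 N) keeps the cover from drooping.
- near_corner (a point): cover's corner under the lug: underside of the flange, 106 mm along the cover's +x
- far_corner (a point): cover's corner opposite the lug: underside of the flange, 106 mm along the cover's -x. Four sprung black rubber seal strips in the topmost pan, one along each side, grip the dish with roughly 2 N of stiction each and let go once that side has risen about 12 mm: turning the cover up about this corner frees it side by side, the pans staying down by their weight.
- left_corner (a point): cover's corner 106 mm along its +y, underside of the flange
- right_corner (a point): cover's corner 106 mm along its -y, underside of the flange
- tray: empty shallow aluminium tray fixed to the counter, 220 (its x) x 170 (its y) mm, walls 18 high. Origin: centre of its underside.
- squeeze: bystander: clear squeeze bottle, 56 dia x 170 high mm; origin at the centre of its underside
- shaker: bystander: metal shaker can, 60 dia x 100 high mm; origin at the centre of its underside
- jar: bystander: glass jar, 70 dia x 90 high mm; origin at the centre of its underside
- cup: bystander: paper cup, 64 dia x 70 high mm; origin at the centre of its underside
- bowls: bystander: stack of white bowls, 138 dia x 98 high mm; origin at the centre of its underside
- pan: bystander: a single empty steel pan like those of the stack, 150 square x 45 high mm; origin at the centre of its underside
- tongs: bystander: steel tongs lying along their x, 200 long, 25 wide, 16 high mm; origin at the centre of its underside

How it is judged:
By the outcome, as a careful person would: the job done as asked, in the order asked, and still so for the second after the job is handed in, while the arm keeps its last pose, push and grip.
It also fails if it takes over 43 s, if anything falls off the work surface, if the arm or the gripper's body presses on something with over 40 N, if the wrist force passes 120 N, or if a joint passes its speed limit or range.

ROBOT

A 6-joint arm with a two-finger parallel gripper is mounted at the origin on the work surface. World frame = base frame: x ahead of the robot, y to its left, z up, the work surface at z = 0. Lengths are in m, angles in rad, forces in N, time in s.
With the tool pointing down it reaches from about 0.35 to 0.975 m from the base axis. Payload 4.9 kg.
Tool frame: the origin (TCP) lies between the finger pads; the fingertips stand 14 mm ahead of it and the grasp point (between the pads) lies 5 mm behind it (manip.finger_overhang is the distance from the TCP to the fingertips, in m); z points along the fingers, y is the line along which they close (so a half turn about z gives the same grasp; the last joint's range is limited). The gripper opens to 85 mm and grips with 20 to 120 N. Pads are 22 mm wide; open, the fingers measure 114 mm over their backs; the gripper's body (76 mm by 85 mm) begins 54 mm behind the grasp point. The pads swing forward as they close: fully open they stand 13 mm farther back than shut.
Start: joints at [-1.468, 0.053, 1.613, -0, 1.476, -0.119], TCP at [0.137, -0.61, 0.245] pointing down, gripper open.
Joint ranges: [-3.01, 3.01], [-1.01, 2.22], [0.06, 2.58], [-1.02, 4.17], [0.09, 2.62], [-3.14, 3.14]. Speed limits (rad/s): [2.57, 2.57, 3.14, 3.14, 3.14, 3.14].

INTERFACE

Orientations are given as a unit quaternion [w, x, y, z].
In Python, from plant import manip, grab_frame gives the robot as it stands.
- The arm moves only by the tool servo_tool, never from a script. Its argument "deltas" is a list that holds one entry, the list of rows, each a list of 5 numbers: the opening in per cent of the stroke, from 0 (shut) to 100 (fully open), then the shift along the world's x, y, z in m, then the turn about the world's z in degrees. A call has exactly 8 rows; each row shifts and turns the commanded pose from where the row before left it; what a row does not reach is not made up. A row lasts 1/10 s, in which the tool goes at most 50 mm and 8.59 degrees, less where a joint would pass 70% of its speed; a pose out of reach is approached as far as the arm can. A call is refused whole if a number of a shift passes 0.05 or a number of a turn 8.59, either way. A call with a gripper value outside its range is refused whole. The fingers move at their own pace and stop on an object; the grip force is fixed at half the most. Time passes only in rows, so rows that do not move let the fingers close, or fill a call up. It gives the time, the measured TCP pose, the force, the opening and the grip force at its end, in the units of the state.
- manip.state(): the state, without advancing time (a new reading comes with each control period).
- grab_frame(name): name is "scene" or "side" or "wrist"; returns a dict with "pixels" (480x640x3 uint8, red, green, blue), "z_map" (480x640 float32, m along the optical axis (not along the pixel's ray), 0 where there is no reading), "fx", "fy", "cx", "cy" (pixels), "rvec" (rotation vector, rad) and "tvec" (3), from world to camera coordinates, as OpenCV has them; the wrist camera has in their place "T_tool_cam" (4x4, takes a point from camera to tool coordinates, whose origin is the TCP and whose axes are the flange's). Camera axes: x right, y down, z forward; pixel columns grow to the right and rows downward; lengths in m; the calibration is good to about 2 mm. A picture is of the moment at which its call begins: read the wrist's pose just before it.
- manip.job_done(): hands the job in; it is judged then, once.
The state is a dict: "time": time; "joint_pos": joint angles; "joint_vel": joint speeds; "joint_efforts": joint torques, N m; "tool_pos": TCP position; "tool_rot": TCP orientation; "contact_force": force on the tool from outside, world axes, zero at the start; "ft_torque": the same for the moment, N m; "gripper_width": opening from 0.0 (shut) to 1.0 (fully open); "grasp_force": force on a finger pad.
Only numpy, scipy, OpenCV 4.12 (cv2) and the standard library are available. Lean on these libraries where they do the work, as an engineer would, in place of code of your own. Each camera call takes 0.05 s, during which the arm holds its last target. There are 200 camera calls.

## Working session

There is one attempt and no reset: what is moved stays moved. The work goes in short steps, Python scripts to look and compute and a tool call to move; the robot and the scene stay as the last step left them, time stands still between calls to the robot, and variables do not carry over. Pictures are saved under pics/ and viewed, at most 10 in all, crops included, and the job is handed in when it is done.

Besides the shell and the picture viewer there is one more tool, called after "Emit:" in YAML: its name, and indented under it one key for each argument. servo_tool: Moves the arm, as the interface text tells. Its arguments: {"type":"object","properties":{"deltas":{"type":"array"}},"required":["deltas"]}

```bash
mkdir -p pics; ls; cat > h.py <<'E'
import numpy as np, cv2
from plant import manip, grab_frame
def save(f,n): cv2.imwrite('pics/'+n,f['pixels'][:,:,::-1])
def cloud(f):
    z=f['z_map']; v,u=np.mgrid[:480,:640]
    P=np.stack([(u-f['cx'])/f['fx']*z,(v-f['cy'])/f['fy']*z,z],-1)
    R=cv2.Rodrigues(np.array(f['rvec'],float))[0]
    W=(P-np.array(f['tvec']).ravel())@R
    W[z==0]=np.nan
    return W
E
python3 - <<'E'
from h import *
for n in('scene','side'):
    f=grab_frame(n); save(f,n+'0.png'); np.save(n+'0.npy',cloud(f))
s=manip.state(); print(s, manip.finger_overhang)
E
```

```text
pics
{'time': 0.1, 'joint_pos': array([-1.46798953e+00,  5.33471124e-02,  1.61413336e+00, -1.60289928e-05,
        1.47599089e+00, -1.19016978e-01]), 'joint_vel': array([ 0.00152165, -0.00042824, -0.0036245 ,  0.00118789,  0.00210371,
        0.00073072]), 'joint_efforts': array([-3.40662182e-04, -3.94900775e+01, -3.71365070e+01, -1.38782966e-04,
        3.89389606e-03,  2.02199874e-05]), 'tool_pos': array([ 0.13743724, -0.60916271,  0.24416498]), 'tool_rot': array([-9.39388479e-04,  9.93855056e-01,  1.10685345e-01, -3.64057977e-07]), 'contact_force': array([0.13917956, 0.5415088 , 0.25942321]), 'ft_torque': array([ 0.06282919,  0.00509186, -0.056002  ]), 'grasp_force': 0.0, 'gripper_width': 0.9992596600994016} 0.014
```

View pics/scene0.png

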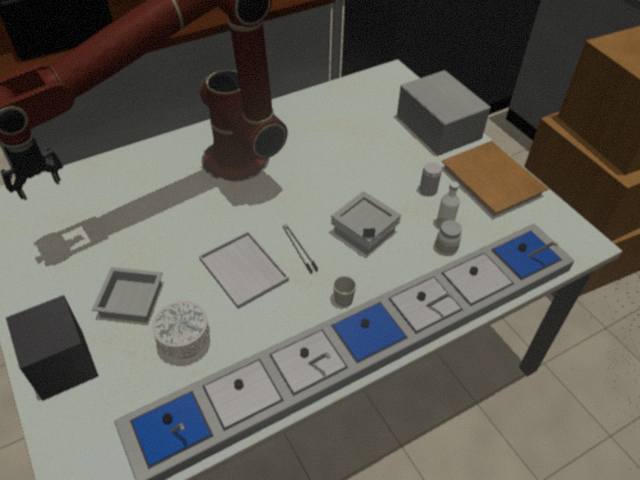

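View pics/side0.png

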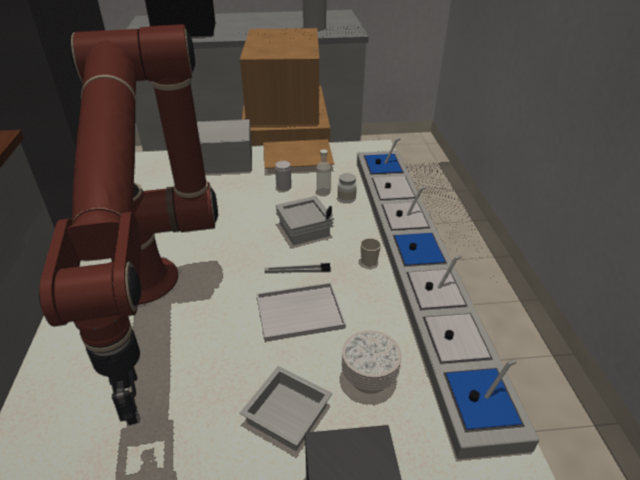

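The scene view shows the stack at about (366,220) with its lug at (369,233), and the tray centred near (243,268). In the side view the lug is at (329,212), the tray is near (300,310) and the cup is at (370,252).

```bash
python3 - <<'E'
from h import *
S=np.load('scene0.npy');D=np.load('side0.npy')
def rect(W,m):
    p=W[m][:,:2]; r=cv2.minAreaRect((p*1000).astype(np.float32)); return len(p),np.round(r[0],1),np.round(r[1],1),round(r[2],1),W[m][:,2].mean().round(4)
for n,W,b,t in(('scene',S,(325,185,410,255),(190,225,295,310)),('side',D,(270,190,338,245),(250,280,350,345))):
    m=np.zeros(W.shape[:2],bool);m[b[1]:b[3],b[0]:b[2]]=1
    z=W[...,2]
    print(n,'rim',rect(W,m&(z>.068)&(z<.082)))
    l=m&(z>.088)&(z<.13); print('lug',rect(W,l),W[l].mean(0),W[l].max(0),W[l].min(0))
    m[:]=0;m[t[1]:t[3],t[0]:t[2]]=1
    print('tray',rect(W,m&(z>.010)&(z<.03)))
for nm,uv in dict(cup=(344,284),jar=(449,230),squeeze=(453,187),shaker=(432,168),tongs1=(287,230),tongs2=(313,268),bowls=(181,320),L=(332,221),R=(400,213),F=(363,195)).items(): print(nm,S[uv[1],uv[0]].round(3))
f=grab_frame('scene'); c=f['pixels'][180:260,320:420,::-1]; c2=cv2.resize(c,None,fx=6,fy=6,interpolation=2)
f=grab_frame('side'); c=f['pixels'][185:250,265:345,::-1]; c3=cv2.resize(c,None,fx=6,fy=6,interpolation=2)
cv2.imwrite('pics/c1.png',c2)
E
```

```text
scene rim (1076, array([504.6, 202. ]), array([157.5, 158.9]), 17.1, np.float64(0.0751))
lug (90, array([516.6, 197.5]), array([ 33.7, 173.7]), 61.2, np.float64(0.1031)) [0.58451495 0.15906711 0.10312699] [0.59798269 0.22444985 0.11954964] [0.43237934 0.14305145 0.08800792]
tray (969, array([ 449.7, -185.4]), array([305.2, 315.6]), 61.3, np.float64(0.0153))
side rim (678, array([505.3, 203.8]), array([153.6, 160.3]), 18.1, np.float64(0.0754))
lug (56, array([583.2, 163. ]), array([45.2, 11.2]), 63.2, np.float64(0.1031)) [0.58204469 0.15779211 0.10312321] [0.5940344  0.18409222 0.11600625] [0.57050464 0.14403288 0.0880984 ]
tray (666, array([ 461.4, -184.2]), array([221. , 180.1]), 6.7, np.float64(0.0161))
cup [0.673 0.028 0.036]
jar [0.688 0.371 0.093]
squeeze [0.606 0.433 0.168]
shaker [0.455 0.481 0.104]
tongs1 [ 0.384 -0.001 -0.   ]
tongs2 [ 0.552 -0.003 -0.004]
bowls [ 0.608 -0.418  0.095]
L [0.458 0.115 0.049]
R [ 0.492  0.348 -0.001]
F [0.43  0.242 0.076]
```

View pics/c1.png

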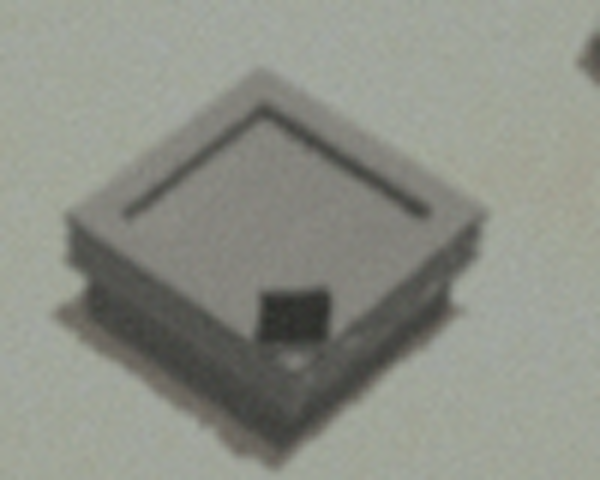

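Emit:
servo_tool:
  deltas:
    - [[100,0.025,0.043,0,3],[100,0.025,0.043,0,3],[100,0.025,0.043,0,3],[100,0.025,0.043,0,3],[100,0.025,0.043,0,3],[100,0.025,0.043,0,3],[100,0.025,0.043,0,3],[100,0.025,0.043,0,3]]

```text
time: 1.0
tool_pos: [0.3379, -0.2638, 0.2453]
tool_rot: [0.0, 0.949, 0.316, 0.0]
contact_force: [1.1, -1.0, 0.8]
gripper_width: 0.999
grasp_force: 0.0
```

Emit:
servo_tool:
  deltas:
    - [[100,0.028,0.048,0,3.2],[100,0.028,0.048,0,3.2],[100,0.028,0.048,0,3.2],[100,0.028,0.048,0,3.2],[100,0.028,0.048,0,3.2],[100,0.028,0.048,0,3.2],[100,0.028,0.048,0,3.2],[100,0.028,0.048,0,3.2]]

```text
time: 1.8
tool_pos: [0.5397, 0.082, 0.2453]
tool_rot: [0.0, 0.855, 0.519, 0.0]
contact_force: [0.3, -0.2, 0.3]
gripper_width: 0.999
grasp_force: 0.0
```

Emit:
servo_tool:
  deltas:
    - [[100,0.014,0.022,-0.01,0],[100,0.008,0.016,-0.01,0],[100,0,0.007,-0.01,0],[100,0,0,-0.01,0],[100,0,0,-0.01,0],[100,0,0,0,0],[100,0,0,0,0],[100,0,0,0,0]]

```text
time: 2.6
tool_pos: [0.5614, 0.1243, 0.1962]
tool_rot: [0.0, 0.856, 0.517, 0.001]
contact_force: [0.3, -0.3, 1.0]
gripper_width: 1.003
grasp_force: 0.0
```

```bash
cat >> h.py <<'E'
from scipy.spatial.transform import Rotation as Ro
def wcloud():
    s=manip.state(); f=grab_frame('wrist'); z=f['z_map']; v,u=np.mgrid[:480,:640]
    P=np.stack([(u-f['cx'])/f['fx']*z,(v-f['cy'])/f['fy']*z,z],-1)
    T=np.array(f['T_tool_cam']); P=P@T[:3,:3].T+T[:3,3]
    q=s['tool_rot']; W=P@Ro.from_quat([q[1],q[2],q[3],q[0]]).as_matrix().T+s['tool_pos']
    W[z==0]=np.nan
    return s,f,W
def yawy(s):
    q=s['tool_rot'];y=Ro.from_quat([q[1],q[2],q[3],q[0]]).as_matrix()[:,1]; return np.degrees(np.arctan2(y[1],y[0]))
E
python3 - <<'E'
from h import *
s,f,W=wcloud(); save(f,'w1.png'); print(s['time'],s['tool_pos'],yawy(s))
z=W[...,2]
near=np.hypot(W[...,0]-.505,W[...,1]-.203)<.12
m=near&(z>.100)&(z<.125); p=W[m]; print(len(p),p.mean(0) if len(p) else 0, cv2.minAreaRect((p[:,:2]*1000).astype(np.float32)))
m=near&(z>.069)&(z<.083); p=W[m]; print(len(p),np.median(p[:,2]),cv2.minAreaRect((p[:,:2]*1000).astype(np.float32)))
E
```

```text
2.6 [0.56135418 0.12426794 0.19615695] -27.74685969841547
1113 [0.58595704 0.16348127 0.1100378 ] ((585.6988525390625, 162.5899200439453), (34.04768371582031, 9.78829574584961), 62.074275970458984)
26746 0.07629086630246035 ((510.0694580078125, 202.53762817382812), (155.4873046875, 155.20997619628906), 17.07359504699707)
```

View pics/w1.png

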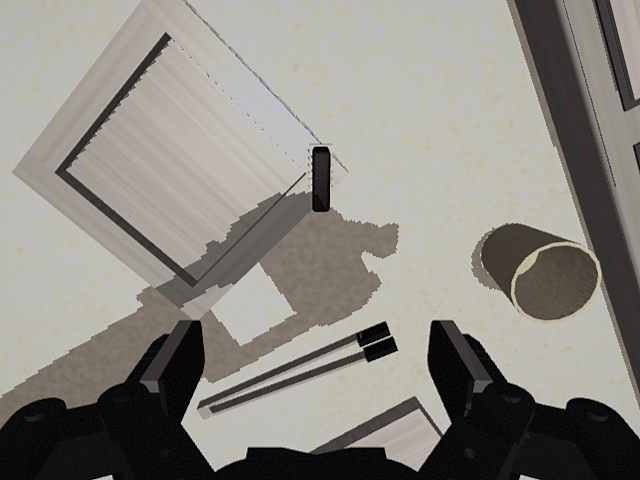

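The wrist view shows the black lug end-on at (321,178), parallel to the pads. It measures (0.5857, 0.1627) with its top at 0.110, which agrees with the given sizes. The servo cannot tilt the tool, so I'll grip only the top of the lug, letting the cover tilt within the grip, and watch the far corner.

Emit:
servo_tool:
  deltas:
    - [[100,0.008,0.013,0,0],[100,0.008,0.013,0,0],[100,0.0083,0.0124,-0.01,0],[100,0,0,-0.02,0],[100,0,0,-0.02,0],[100,0,0,-0.02,0],[100,0,0,-0.011,0],[60,0,0,0,0]]

```text
time: 3.45
tool_pos: [0.5844, 0.1638, 0.1122]
tool_rot: [-0.001, 0.856, 0.518, -0.002]
contact_force: [0.0, -0.6, 0.5]
gripper_width: 0.858
grasp_force: 0.0
```

Emit:
servo_tool:
  deltas:
    - [[30,0,0,0,0],[0,0,0,0,0],[0,0,0,0,0],[0,0,0,0,0],[0,0,0,0,0],[0,0,0,0,0],[0,0,0,0,0],[0,0,0,0,0]]

```text
time: 4.25
tool_pos: [0.5857, 0.1635, 0.1155]
tool_rot: [-0.0, 0.856, 0.517, 0.0]
contact_force: [-2.9, 0.8, 5.0]
gripper_width: 0.091
grasp_force: 59.9
```

```bash
cat >> h.py <<'E'
def planes():
    """cover flange: fit plane z over the flange/dish points seen, side + scene views, in cover axes"""
    c=np.array([.5080,.2035]); a=np.radians(-27.8); ex=np.array([np.cos(a),np.sin(a)]); ey=np.array([-ex[1],ex[0]])
    for n in('scene','side'):
        W=cloud(grab_frame(n)); X=(W[...,:2]-c)@ex; Y=(W[...,:2]-c)@ey; Z=W[...,2]
        o=[]
        for xc,tol in((-85,8),(-70,8),(-53,8),(-20,8)):
            m=(abs(X*1000-xc)<tol)&(abs(X)+abs(Y)<.102)&(abs(X)+abs(Y)>.087)&(Z>.06)
            o.append((xc,m.sum(),round(float(np.median(Z[m]))*1000,1) if m.sum() else None))
        m=(X<.02)&(abs(X)+abs(Y)<.102)&(abs(X)+abs(Y)>.088)&(Z>.069)
        A=np.c_[X[m],Y[m],np.ones(m.sum())]; k=np.linalg.lstsq(A,Z[m],rcond=None)[0]
        print(n,o,'slope deg',np.degrees(k[:2]).round(2),'far z',(k@[-.106,0,1]*1000).round(1),'near z',(k@[.106,0,1]*1000).round(1))
E
python3 - <<'E'
from h import *
s,f,W=wcloud(); save(f,'w2.png'); print(s['time'],s['tool_pos'],yawy(s),s['gripper_width'],s['grasp_force'],s['contact_force'],s['ft_torque'])
planes()
E
```

```text
4.25 [0.5856642  0.16349413 0.11551684] -27.702663599364087 0.09052724519165396 59.885090589523315 [-2.88461997  0.82573624  5.03454822] [ 0.10788234  0.47027    -0.04940989]
scene [(-85, np.int64(3), 76.1), (-70, np.int64(11), 77.8), (-53, np.int64(18), 77.2), (-20, np.int64(73), 82.7)] slope deg [103.82 -91.81] far z 24.2 near z 408.4
side [(-85, np.int64(21), 76.0), (-70, np.int64(29), 75.4), (-53, np.int64(27), 76.2), (-20, np.int64(36), 76.7)] slope deg [ 99.17 -63.57] far z 7.0 near z 374.0
```

View pics/w2.png

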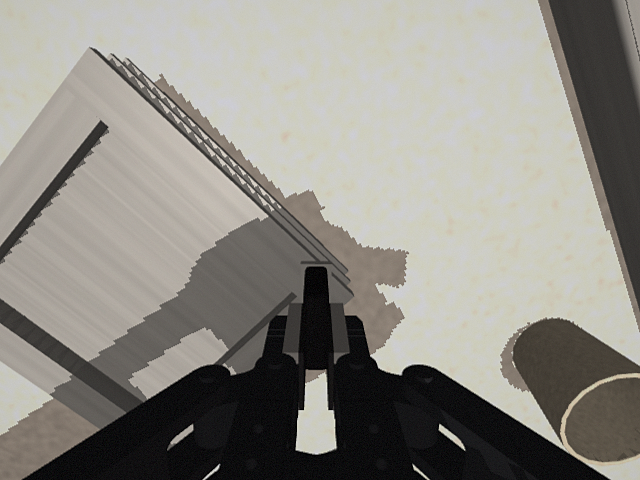

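The wrist view shows the pads closed on the lug at (315,320), with the near corner at (350,290) and clear of the fingertips. I'll lift a little first and check the tilt.

Emit:
servo_tool:
  deltas:
    - [[0,0,0,0.001,0],[0,0,0,0.001,0],[0,-0.0003,0.0002,0.001,0],[0,0,0,0.001,0],[0,0,0,0.001,0],[0,-0.0004,0.0002,0.001,0],[0,0,0,0,0],[0,0,0,0,0]]

```text
time: 5.2
tool_pos: [0.5843, 0.1635, 0.12]
tool_rot: [-0.0, 0.856, 0.517, -0.0]
contact_force: [1.1, -0.6, -4.9]
gripper_width: 0.092
grasp_force: 58.6
```

```bash
cat >> h.py <<'E'
def tilt():
    s,f,W=wcloud(); L=np.array([.5857,.1627]); a=np.radians(-27.8); ex=np.array([np.cos(a),np.sin(a)]); ey=np.array([-ex[1],ex[0]])
    tp=s['tool_pos'][:2]
    print('t',round(s['time'],2),'tcp',s['tool_pos'].round(4),'grip',round(s['gripper_width'],3),round(s['grasp_force'],1),'F',s['contact_force'].round(1),'T',s['ft_torque'].round(2))
    c=tp-.088*ex
    X=(W[...,:2]-c)@ex; Y=(W[...,:2]-c)@ey; Z=W[...,2]
    g=abs(X)+abs(Y)
    m=(g>.088)&(g<.101)&(Y>.02)&(X>-.1)&(X<.08)&(Z>.06)&(Z<s['tool_pos'][2]-.005)
    for i in range(6):
        A=np.c_[X[m],Y[m],np.ones(m.sum())]; k=np.linalg.lstsq(A,Z[m],rcond=None)[0]
        r=abs(k[0]*X+k[1]*Y+k[2]-Z); m=m&(r<max(.0015,.006/(i+1)))
    print('wrist n',m.sum(),'Xrange',(X[m].min()*1e3).round(),(X[m].max()*1e3).round(),'slope deg',np.degrees(np.arctan(k[:2])).round(2),'flange top far/near mm',((k[2]-.106*k[0])*1e3).round(1),((k[2]+.106*k[0])*1e3).round(1))
    W=cloud(grab_frame('side')); X=(W[...,:2]-c)@ex; Y=(W[...,:2]-c)@ey; Z=W[...,2]; g=abs(X)+abs(Y)
    o=[]
    for xc in(-92,-85,-75,-65,-53,-40,-25,-10):
        m=(abs(X*1000-xc)<6)&(g<.102)&(g>.088)&(Z>.06)&(Z<.15); o.append((xc,int(m.sum()),round(float(np.median(Z[m]))*1e3,1) if m.sum() else 0))
    print('side',o)
    return f
E
python3 - <<'E'
from h import *
tilt()
E
```

```text
t 5.2 tcp [0.5843 0.1635 0.12  ] grip 0.092 58.6 F [ 1.1 -0.6 -4.9] T [-0.04 -0.34 -0.04]
wrist n 8959 Xrange -54.0 80.0 slope deg [1.39 0.24] flange top far/near mm 76.0 81.2
side [(-92, 8, 78.3), (-85, 13, 78.2), (-75, 14, 78.1), (-65, 16, 77.4), (-53, 17, 78.1), (-40, 22, 78.0), (-25, 23, 77.5), (-10, 16, 78.9)]
```

The cover is tilting: the far corner is still at 76 mm while the near corner has risen. I'll continue slowly.

Emit:
servo_tool:
  deltas:
    - [[0,0,0,0.0015,0],[0,-0.0005,0.0002,0.0015,0],[0,0,0,0.0015,0],[0,-0.0005,0.0003,0.0015,0],[0,0,0,0.0015,0],[0,0,0,0.0015,0],[0,0,0,0,0],[0,0,0,0,0]]

```text
time: 6.1
tool_pos: [0.5835, 0.1641, 0.1293]
tool_rot: [-0.0, 0.856, 0.517, -0.0]
contact_force: [-0.9, 1.2, -5.9]
gripper_width: 0.091
grasp_force: 59.3
```

```bash
python3 - <<'E'
from h import *
tilt()
E
```

```text
t 6.1 tcp [0.5835 0.1641 0.1293] grip 0.091 59.3 F [-0.9  1.2 -5.9] T [-0.11 -0.3  -0.06]
wrist n 8883 Xrange -60.0 80.0 slope deg [ 3.55 -0.  ] flange top far/near mm 78.0 91.2
side [(-92, 10, 80.6), (-85, 17, 79.7), (-75, 14, 80.4), (-65, 20, 80.7), (-53, 15, 81.8), (-40, 17, 83.0), (-25, 14, 83.2), (-10, 19, 83.2)]
```

Emit:
servo_tool:
  deltas:
    - [[0,0,0,0.0015,0],[0,-0.0005,0.0002,0.0015,0],[0,0,0,0.0015,0],[0,-0.0005,0.0003,0.0015,0],[0,0,0,0.0015,0],[0,0,0,0.0005,0],[0,0,0,0,0],[0,0,0,0,0]]

```text
time: 7.0
tool_pos: [0.5825, 0.1647, 0.1373]
tool_rot: [-0.0, 0.856, 0.517, -0.0]
contact_force: [0.4, -0.6, -2.4]
gripper_width: 0.091
grasp_force: 59.3
```

```bash
python3 - <<'E'
from h import *
save(tilt(),'w3.png')
E
```

```text
t 7.0 tcp [0.5825 0.1647 0.1373] grip 0.091 59.3 F [ 0.4 -0.6 -2.4] T [-0.06 -0.18 -0.03]
wrist n 9007 Xrange -54.0 80.0 slope deg [ 1.17 -0.03] flange top far/near mm 94.2 98.5
side [(-92, 13, 93.1), (-85, 18, 93.7), (-75, 17, 93.6), (-65, 19, 94.8), (-53, 25, 93.8), (-40, 21, 95.4), (-25, 22, 96.7), (-10, 24, 95.3)]
```

The far seals popped early because the grip was too stiff: near is up 22 mm, far 18 mm, and the cover is level. Near hasn't reached 3 cm, so I'll reseat the cover gently and peel again with a softer grip.

Emit:
servo_tool:
  deltas:
    - [[0,0.0004,-0.0002,-0.003,0],[0,0.0004,-0.0002,-0.003,0],[0,0.0004,-0.0002,-0.003,0],[0,0.0004,-0.0002,-0.003,0],[0,0.0004,-0.0002,-0.003,0],[0,0.0004,-0.0001,-0.003,0],[0,0.0004,-0.0001,-0.002,0],[0,0.0004,0,-0.001,0]]

```text
time: 7.9
tool_pos: [0.5891, 0.1632, 0.1233]
tool_rot: [0.002, 0.856, 0.517, 0.003]
contact_force: [-5.0, -4.9, 23.7]
gripper_width: 0.091
grasp_force: 64.9
```

```bash
python3 - <<'E'
from h import *
tilt()
E
```

```text
t 7.9 tcp [0.5891 0.1632 0.1233] grip 0.091 64.9 F [-5.  -4.9 23.7] T [-0.5   1.55  0.1 ]
wrist n 9163 Xrange -39.0 80.0 slope deg [-4.91 -0.6 ] flange top far/near mm 100.8 82.7
side [(-92, 13, 97.3), (-85, 19, 97.3), (-75, 21, 98.0), (-65, 22, 97.3), (-53, 23, 94.2), (-40, 20, 95.4), (-25, 22, 93.4), (-10, 21, 92.8)]
```

Emit:
servo_tool:
  deltas:
    - [[0,0,0,0.005,0],[0,-0.001,0.0005,0.005,0],[0,-0.001,0.0005,0.005,0],[0,-0.001,0.0002,0.005,0],[0,0,0,0.002,0],[0,0,0,0,0],[0,0,0,0,0],[0,0,0,0,0]]

```text
time: 8.8
tool_pos: [0.5826, 0.1646, 0.1378]
tool_rot: [-0.0, 0.856, 0.517, -0.0]
contact_force: [0.1, 0.6, -3.3]
gripper_width: 0.094
grasp_force: 59.4
```

```bash
python3 - <<'E'
from h import *
a=tilt(); b=grab_frame('side'); c=grab_frame('scene')
p=cv2.resize(b['pixels'][175:255,260:350],None,fx=4.4,fy=4.4,interpolation=2); q=cv2.resize(c['pixels'][160:260,310:420],None,fx=3.52,fy=3.52,interpolation=2)
w=cv2.resize(a['pixels'],(320,240))
im=np.zeros((600,800,3),np.uint8); im[:352,:396]=p[:352,:396]; im[:352,400:787]=q[:352,:387]; im[356:596,:320]=w
cv2.imwrite('pics/m1.png',im[:,:,::-1])
E
```

```text
t 8.8 tcp [0.5826 0.1646 0.1378] grip 0.094 59.4 F [ 0.1  0.6 -3.3] T [-0.09 -0.18  0.02]
wrist n 8986 Xrange -54.0 80.0 slope deg [ 1.07 -0.04] flange top far/near mm 95.0 98.9
side [(-92, 15, 94.6), (-85, 19, 94.6), (-75, 19, 94.6), (-65, 22, 95.0), (-53, 25, 96.1), (-40, 22, 96.7), (-25, 23, 95.6), (-10, 32, 96.3)]
```

View pics/m1.png

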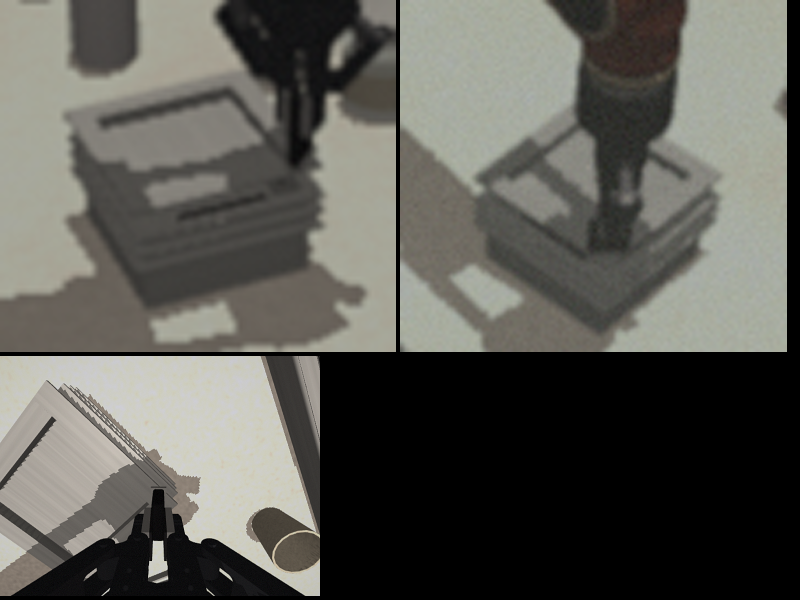

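```bash
cat >> h.py <<'E'
def edges(zc,zp=(.066,.0745)):
    "extent of cover (z band zc) and pan rim (zp) along the two side normals, mm, about a fixed centre"
    c=np.array([.508,.2035]); a=np.radians(-27.8); 
    n1=np.array([np.cos(a+np.pi/4),np.sin(a+np.pi/4)]); n2=np.array([np.cos(a-np.pi/4),np.sin(a-np.pi/4)])
    for nm,W in(('wrist',wcloud()[2]),('side',cloud(grab_frame('side'))),('scene',cloud(grab_frame('scene')))):
        A=(W[...,:2]-c)@n1*1e3; B=(W[...,:2]-c)@n2*1e3; Z=W[...,2]
        for t,b in(('cover',zc),('pan',zp)):
            m=(Z>b[0])&(Z<b[1])&(abs(A)<95)&(abs(B)<95)
            if m.sum()<20: print(nm,t,m.sum()); continue
            print(nm,t,m.sum(),'n1',np.percentile(A[m],[.5,99.5]).round(1),'n2',np.percentile(B[m],[.5,99.5]).round(1))
E
python3 - <<'E'
from h import *
edges((.090,.103))
E
```

```text
wrist cover 29780 n1 [-76.3  73.1] n2 [-76.3  69.4]
wrist pan 5044 n1 [67.1 75.2] n2 [-74.6  73.8]
side cover 584 n1 [-80.5  70.4] n2 [-81.4  74.2]
side pan 173 n1 [-77.8  75.2] n2 [-75.5  75. ]
scene cover 718 n1 [-80.3  72.8] n2 [-77.7  76.4]
scene pan 225 n1 [-76.8  75.1] n2 [-75.   76.2]
```

The cover sits about 2.3 mm inward of the pan. I'll shift it back by that much and lower it gently.

Emit:
servo_tool:
  deltas:
    - [[0,0.001,-0.0005,0,0],[0,0.0011,-0.0006,-0.002,0],[0,0,0,-0.003,0],[0,0,0,-0.003,0],[0,0,0,-0.002,0],[0,0,0,-0.002,0],[0,0,0,0,0],[0,0,0,0,0]]

```text
time: 9.95
tool_pos: [0.585, 0.1635, 0.1265]
tool_rot: [0.0, 0.856, 0.517, 0.0]
contact_force: [0.8, -0.8, -0.4]
gripper_width: 0.093
grasp_force: 59.6
```

```bash
python3 - <<'E'
from h import *
tilt()
E
```

```text
t 9.95 tcp [0.585  0.1635 0.1265] grip 0.093 59.6 F [ 0.8 -0.8 -0.4] T [-0.05 -0.04  0.06]
wrist n 9043 Xrange -51.0 80.0 slope deg [0.04 0.03] flange top far/near mm 87.2 87.3
side [(-92, 14, 87.7), (-85, 19, 87.3), (-75, 21, 88.2), (-65, 21, 87.9), (-53, 15, 88.0), (-40, 17, 87.5), (-25, 16, 88.2), (-10, 23, 87.0)]
```

The cover now rests level on the mouth of the pan. I'll let go and press it home at its centre with closed fingers.

Emit:
servo_tool:
  deltas:
    - [[40,0,0,0,0],[40,0,0,0,0],[40,0,0,0,0],[40,0,0,0.015,0],[40,0,0,0.02,0],[0,-0.02,0.0105,0.005,0],[0,-0.03,0.0158,0,0],[0,-0.028,0.0147,0,0]]

```text
time: 10.85
tool_pos: [0.5068, 0.205, 0.1682]
tool_rot: [0.0, 0.856, 0.517, 0.001]
contact_force: [-0.3, 0.5, -0.3]
gripper_width: -0.004
grasp_force: 0.0
```

```bash
python3 - <<'E'
from h import *
s,f,W=wcloud(); print(s['time'],s['tool_pos'],s['contact_force'],s['gripper_width'])
z=W[...,2]; near=np.hypot(W[...,0]-.505,W[...,1]-.203)<.12
m=near&(z>.110)&(z<.128); p=W[m]; print('lug',len(p),p.mean(0) if len(p) else 0)
edges((.080,.095))
W=cloud(grab_frame('side')); c=np.array([.508,.2035]); r=np.abs(W[...,:2]-c).max(-1)<.035
print('dish floor side',np.percentile(W[r][:,2],[5,25,50]))
E
```

```text
10.85 [0.50678102 0.20497706 0.16817763] [-0.33392929  0.49042236 -0.28960528] -0.004434144966205163
lug 1877 [0.58449268 0.16519102 0.11905801]
wrist cover 26742 n1 [-75.2  74.2] n2 [-74.9  74.1]
wrist pan 2475 n1 [-56.1  54.8] n2 [-55.5  55.8]
side cover 613 n1 [-79.   72.7] n2 [-79.4  77.1]
side pan 277 n1 [-77.6  69.2] n2 [-72.4  75.4]
scene cover 932 n1 [-79.5  74.2] n2 [-75.8  78.3]
scene pan 379 n1 [-70.7  73.3] n2 [-70.5  76.9]
dish floor side [0.07468511 0.20468931 0.2676502 ]
```

Emit:
servo_tool:
  deltas:
    - [[0,0,0,-0.03,0],[0,0,0,-0.03,0],[0,0,0,-0.01,0],[0,0,0,-0.006,0],[0,0,0,-0.003,0],[0,0,0,-0.003,0],[0,0,0,-0.002,0],[0,0,0,0,0]]

```text
time: 11.9
tool_pos: [0.509, 0.2046, 0.0889]
tool_rot: [0.001, 0.856, 0.517, 0.0]
contact_force: [-13.4, -4.8, 25.3]
gripper_width: -0.002
grasp_force: 12.5
```

Emit:
servo_tool:
  deltas:
    - [[0,0,0,-0.002,0],[0,0,0,-0.002,0],[0,0,0,-0.002,0],[0,0,0,-0.001,0],[0,0,0,0,0],[0,0,0,0,0],[0,0,0,0,0],[0,0,0,0,0]]

```text
time: 12.7
tool_pos: [0.5103, 0.2049, 0.0886]
tool_rot: [0.001, 0.856, 0.518, 0.001]
contact_force: [-29.2, -10.1, 57.6]
gripper_width: -0.003
grasp_force: 28.9
```

```bash
python3 - <<'E'
from h import *
s=manip.state(); print(s['time'],s['tool_pos'],s['contact_force'])
W=cloud(grab_frame('side')); c=np.array([.508,.2035]); a=np.radians(-27.8); ex=np.array([np.cos(a),np.sin(a)]); ey=np.array([-ex[1],ex[0]])
X=(W[...,:2]-c)@ex; Y=(W[...,:2]-c)@ey; Z=W[...,2]; g=abs(X)+abs(Y)
for xc in(-90,-75,-60,-40,-20,20,40):
    for sg in(1,-1):
        m=(abs(X*1000-xc)<8)&(g<.102)&(g>.088)&(Z>.06)&(Z<.1)&(Y*sg>0); print(xc,sg,m.sum(),np.median(Z[m])*1e3 if m.sum() else 0)
E
```

```text
12.7 [0.51026251 0.20493726 0.08861745] [-29.2248228  -10.0680857   57.58552422]
-90 1 7 87.21776785561954
-90 -1 9 88.25699111057408
-75 1 12 87.60661226552057
-75 -1 13 86.26553917741394
-60 1 13 86.99646954229856
-60 -1 14 87.20488398432563
-40 1 0 0
-40 -1 11 86.61359789971866
-20 1 0 0
-20 -1 13 87.55221802369817
20 1 12 86.36154369570781
20 -1 38 75.81001531640615
40 1 9 87.88694829122953
40 -1 32 75.11312485622629
```

Pressing at 57 N does not seat it: the dish is resting on the sprung seals, with its underside at about 72 mm. I'll back off and regrip the lug, and check whether part-open commands give a softer grip.

Emit:
servo_tool:
  deltas:
    - [[0,0,0,0.01,0],[0,0,0,0.02,0],[0,0,0,0.03,0],[40,0,0,0.026,0],[40,0.02,-0.0105,0,0],[40,0.02,-0.0105,0,0],[40,0,0,0,0],[40,0,0,0,0]]

```text
time: 13.55
tool_pos: [0.5477, 0.1834, 0.1625]
tool_rot: [0.0, 0.856, 0.517, 0.001]
contact_force: [-0.8, 0.6, 0.1]
gripper_width: 0.401
grasp_force: 0.0
```

```bash
python3 - <<'E'
from h import *
s,f,W=wcloud(); print(s['time'],s['tool_pos'],s['contact_force'],s['gripper_width'],yawy(s))
z=W[...,2]; near=np.hypot(W[...,0]-.585,W[...,1]-.163)<.03
m=near&(z>.114)&(z<.128); p=W[m]; print('lug',len(p),p.mean(0),cv2.minAreaRect((p[:,:2]*1000).astype(np.float32)))
edges((.080,.095))
save(f,'w5.png')
E
```

```text
13.55 [0.54769888 0.18344878 0.16245347] [-0.83782593  0.56250732  0.11030213] 0.40114689364039713 -27.742806485457095
lug 1549 [0.58810555 0.16552675 0.12050604] ((588.1241455078125, 163.8056182861328), (34.39250946044922, 10.478257179260254), 62.27360153198242)
wrist cover 29743 n1 [-72.3  77.2] n2 [-74.9  74.2]
wrist pan 2900 n1 [-54.   55.7] n2 [-55.8  55.5]
side cover 607 n1 [-75.6  75. ] n2 [-79.3  76.3]
side pan 286 n1 [-77.6  70.1] n2 [-71.6  73.6]
scene cover 885 n1 [-76.7  76.6] n2 [-75.8  78.2]
scene pan 284 n1 [-76.7  73.2] n2 [-69.6  76.2]
```

View pics/w5.png

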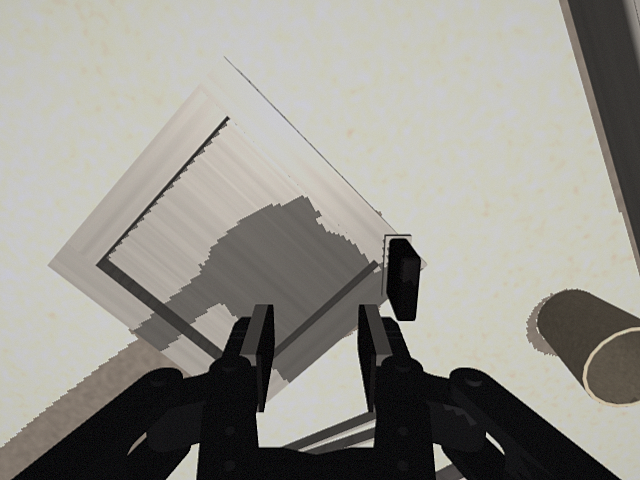

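The lug is at (403,278) and the cover has slid about 2.5 mm along one side. Next I'll move to the lug and close to 10% to test the soft grip.

Emit:
servo_tool:
  deltas:
    - [[60,0.02,-0.0098,0,0],[60,0.0204,-0.0098,0,0],[60,0,0,-0.012,0],[60,0,0,-0.012,0],[40,0,0,-0.012,0],[20,0,0,0,0],[10.5,0,0,0,0],[10.5,0,0,0,0]]

```text
time: 14.55
tool_pos: [0.5871, 0.1642, 0.1254]
tool_rot: [0.0, 0.856, 0.518, 0.0]
contact_force: [-0.5, -0.5, -1.7]
gripper_width: 0.109
grasp_force: 19.3
```

Emit:
servo_tool:
  deltas:
    - [[10,0,0,0,0],[9.5,0,0,0,0],[9.5,0,0,0,0],[9.5,0,0,0,0],[9.5,0,0,0,0],[9.5,0,0,0,0],[9.5,0,0,0,0],[9.5,0,0,0,0]]

```text
time: 15.35
tool_pos: [0.5874, 0.1639, 0.1254]
tool_rot: [0.0, 0.856, 0.517, 0.0]
contact_force: [0.5, 0.0, -2.4]
gripper_width: 0.102
grasp_force: 35.3
```

The grip force follows the commanded opening: 19 N at 10.5% and 35 N at 9.5%. I'll loosen it, re-align the cover and raise the lug, letting the far corner drop.

Emit:
servo_tool:
  deltas:
    - [[9.5,0,0,0.003,0],[9.5,-0.0023,-0.0007,0,0],[11,0,0,0,0],[11,0,0,0.002,0],[11,0,0,0.002,0],[11,0,0,0.002,0],[11,0,0,0.002,0],[11,0,0,0.002,0]]

```text
time: 16.15
tool_pos: [0.5851, 0.1632, 0.1386]
tool_rot: [0.0, 0.856, 0.517, 0.0]
contact_force: [-0.2, 0.9, -1.8]
gripper_width: 0.102
grasp_force: 16.8
```

```bash
python3 - <<'E'
from h import *
tilt(); edges((.080,.110))
E
```

```text
t 16.15 tcp [0.5851 0.1632 0.1386] grip 0.102 16.8 F [-0.2  0.9 -1.8] T [-0.05 -0.21 -0.  ]
wrist n 9058 Xrange -51.0 80.0 slope deg [0.84 0.09] flange top far/near mm 98.9 102.1
side [(-92, 15, 98.1), (-85, 21, 98.6), (-75, 24, 100.1), (-65, 21, 99.3), (-53, 23, 99.8), (-40, 26, 98.9), (-25, 25, 99.6), (-10, 24, 98.8)]
wrist cover 75660 n1 [-72.2  75.9] n2 [-74.7  67.6]
wrist pan 3811 n1 [69.1 75.3] n2 [-74.7  73.7]
side cover 1145 n1 [-76.6  72.2] n2 [-77.6  74.7]
side pan 192 n1 [-77.6  71.5] n2 [-77.1  74.2]
scene cover 1245 n1 [-76.1  75.3] n2 [-75.8  79. ]
scene pan 223 n1 [-77.3  72.8] n2 [-76.8  79. ]
```

Emit:
servo_tool:
  deltas:
    - [[11,0,0,-0.003,0],[11,0,0,-0.003,0],[11,0,0,-0.003,0],[11.3,0,0,0,0],[11.6,0,0,0.0015,0],[11.6,0,0,0.0015,0],[11.8,0,0,0.0015,0],[11.8,0,0,0.0015,0]]

```text
time: 17.2
tool_pos: [0.5852, 0.1633, 0.1357]
tool_rot: [0.0, 0.856, 0.517, 0.0]
contact_force: [0.3, -0.8, -1.9]
gripper_width: 0.117
grasp_force: 9.4
```

```bash
python3 - <<'E'
from h import *
tilt()
E
```

```text
t 17.2 tcp [0.5852 0.1633 0.1357] grip 0.117 9.4 F [ 0.3 -0.8 -1.9] T [-0.02 -0.08  0.02]
wrist n 8928 Xrange -60.0 80.0 slope deg [4.32 0.09] flange top far/near mm 83.9 100.0
side [(-92, 13, 84.7), (-85, 17, 85.9), (-75, 20, 84.4), (-65, 21, 86.3), (-53, 20, 87.8), (-40, 20, 87.5), (-25, 21, 88.7), (-10, 24, 92.2)]
```

Emit:
servo_tool:
  deltas:
    - [[12,0.0009,-0.0005,0,0],[12.1,0.0009,-0.0005,0,0],[12.2,0.0009,-0.0004,0,0],[12.2,0,0,0.001,0],[12.2,0,0,0.001,0],[12.2,0,0,0.001,0],[12.2,0,0,0,0],[12.2,0,0,0,0]]

```text
time: 18.1
tool_pos: [0.5878, 0.1618, 0.1384]
tool_rot: [0.0, 0.856, 0.517, 0.0]
contact_force: [-0.2, -0.3, -2.4]
gripper_width: 0.122
grasp_force: 10.4
```

```bash
python3 - <<'E'
from h import *
tilt(); edges((.078,.110))
E
```

```text
t 18.1 tcp [0.5878 0.1618 0.1384] grip 0.122 10.4 F [-0.2 -0.3 -2.4] T [-0.1  -0.1   0.06]
wrist n 8752 Xrange -69.0 80.0 slope deg [7.22 0.11] flange top far/near mm 76.2 103.1
side [(-92, 11, 78.3), (-85, 15, 78.6), (-75, 22, 80.7), (-65, 19, 82.8), (-53, 15, 83.1), (-40, 17, 85.2), (-25, 21, 86.9), (-10, 25, 87.8)]
wrist cover 49519 n1 [-68.2  80.3] n2 [-70.1  74. ]
wrist pan 8709 n1 [-50.5  74.9] n2 [-75.3  58.9]
side cover 795 n1 [-72.1  77.4] n2 [-74.1  81.3]
side pan 283 n1 [-77.7  71.7] n2 [-68.8  74. ]
scene cover 919 n1 [-73.1  79.3] n2 [-70.4  83.2]
scene pan 250 n1 [-76.2  74.4] n2 [-58.6  76.9]
```

The far corner is now at 76.2 mm, fully down in the pan, and the near corner is up 27 mm. I'll keep raising the lug corner.

Emit:
servo_tool:
  deltas:
    - [[12.3,0,0,0.0015,0],[12.4,-0.0005,0.0002,0.0015,0],[12.5,0,0,0.0015,0],[12.6,-0.0004,0.0003,0.0015,0],[12.7,0,0,0.0015,0],[12.8,0,0,0.0015,0],[12.8,0,0,0.0015,0],[12.8,0,0,0,0]]

```text
time: 19.15
tool_pos: [0.587, 0.1624, 0.1492]
tool_rot: [0.0, 0.856, 0.517, 0.0]
contact_force: [-0.6, -0.6, -1.2]
gripper_width: 0.129
grasp_force: 9.9
```

```bash
python3 - <<'E'
from h import *
tilt()
E
```

```text
t 19.15 tcp [0.587  0.1624 0.1492] grip 0.129 9.9 F [-0.6 -0.6 -1.2] T [-0.05 -0.11 -0.04]
wrist n 7525 Xrange -77.0 80.0 slope deg [10.68  0.04] flange top far/near mm 74.4 114.3
side [(-92, 12, 77.4), (-85, 16, 77.8), (-75, 16, 81.1), (-65, 17, 82.1), (-53, 16, 84.5), (-40, 16, 85.7), (-25, 17, 89.7), (-10, 23, 92.9)]
```

The near corner is up 38 mm with the far corner still down. Now I'll firm the grip, which levels the cover, and lift it clear.

Emit:
servo_tool:
  deltas:
    - [[12,0,0,0.002,0],[11,0,0,0.003,0],[9,0,0,0.004,0],[6,0,0,0.005,0],[0,0,0,0.008,0],[0,0,0,0.012,0],[0,0,0,0.015,0],[0,0,0,0.015,0]]

```text
time: 20.05
tool_pos: [0.5871, 0.1624, 0.2147]
tool_rot: [0.0, 0.856, 0.517, 0.0]
contact_force: [0.0, 0.5, -1.7]
gripper_width: 0.098
grasp_force: 57.5
```

```bash
python3 - <<'E'
from h import *
f=tilt(); save(f,'w6.png')
W=cloud(grab_frame('side')); b=W[270:350,235:360]; z=b[...,2]; m=(z>.010)&(z<.03)
p=(b[m][:,:2]*1000).astype(np.float32); print('tray rim',len(p),cv2.minAreaRect(p))
W=cloud(grab_frame('scene')); b=W[232:306,198:290]; z=b[...,2]; m=(z>.008)&(z<.03)
p=(b[m][:,:2]*1000).astype(np.float32); print('tray rim',len(p),cv2.minAreaRect(p))
E
```

```text
t 20.05 tcp [0.5871 0.1624 0.2147] grip 0.098 57.5 F [ 0.   0.5 -1.7] T [-0.07 -0.17  0.04]
wrist n 1238 Xrange -59.0 -30.0 slope deg [ 6.66 -0.02] flange top far/near mm 152.5 177.2
side [(-92, 16, 71.6), (-85, 24, 71.0), (-75, 20, 72.7), (-65, 16, 72.7), (-53, 6, 70.9), (-40, 9, 71.5), (-25, 12, 70.6), (-10, 21, 68.5)]
tray rim 719 ((455.4658203125, -134.4031982421875), (220.70077514648438, 278.7862243652344), 6.614643573760986)
tray rim 1425 ((457.73773193359375, -186.6056671142578), (272.5655517578125, 281.6234436035156), 62.24399185180664)
```

```bash
cat >> h.py <<'E'
def rim(zr=.018):
    "tray rectangle from both fixed views: rim points only, close to the expected place"
    for n in('scene','side'):
        W=cloud(grab_frame(n)); d=W[...,:2]-[.46,-.185]; m=(abs(d[...,0])<.135)&(abs(d[...,1])<.11)&(W[...,2]>.006)&(W[...,2]<.024)
        m=cv2.morphologyEx(m.astype(np.uint8),cv2.MORPH_OPEN,np.ones((2,2)))>0
        p=(W[m][:,:2]*1000).astype(np.float32); r=cv2.minAreaRect(p); print(n,len(p),r, p.min(0),p.max(0))
def ctilt():
    s,f,W=wcloud(); a=np.radians(yawy(s)); ex=np.array([np.cos(a),np.sin(a)]); ey=np.array([-ex[1],ex[0]]); tp=s['tool_pos']
    c=tp[:2]-.088*ex; X=(W[...,:2]-c)@ex; Y=(W[...,:2]-c)@ey; Z=W[...,2]; g=abs(X)+abs(Y)
    m=(g>.086)&(g<.100)&(Y>.015)&(X<.05)&(abs(Z-tp[2]+.045)<.03)
    for i in range(8):
        A=np.c_[X[m],Y[m],np.ones(m.sum())]; k=np.linalg.lstsq(A,Z[m],rcond=None)[0]
        m=m&(abs(k[0]*X+k[1]*Y+k[2]-Z)<max(.0015,.008/(i+1)))
    print('n',m.sum(),'X',X[m].min(),X[m].max(),'slope',np.degrees(np.arctan(k[:2])).round(2),'origin z(underside)',k[2]-.003,'tcp',tp,'grip',s['gripper_width'],s['grasp_force'])
    return s,f,W
E
python3 - <<'E'
from h import *
rim(); s,f,W=ctilt()
b=grab_frame('side'); p=cv2.resize(b['pixels'][140:350,230:390],None,fx=2.5,fy=2.5)
w=cv2.resize(f['pixels'],(400,300)); im=np.zeros((526,800,3),np.uint8); im[:525,:400]=p; im[:300,400:]=w
cv2.imwrite('pics/m2.png',im[:,:,::-1])
E
```

```text
scene 1022 ((463.9069519042969, -181.30517578125), (225.70050048828125, 181.83331298828125), 7.850974082946777) [nan nan] [nan nan]
side 849 ((464.8843688964844, -180.71807861328125), (226.90066528320312, 185.33383178710938), 7.301363468170166) [nan nan] [nan nan]
n 7796 X -0.07088915758556785 0.04999966084802463 slope [7.16 0.01] origin z(underside) 0.15987093322139576 tcp [0.58639788 0.16226125 0.21202314] grip 0.09536771502871252 58.64836781518534
```

View pics/m2.png

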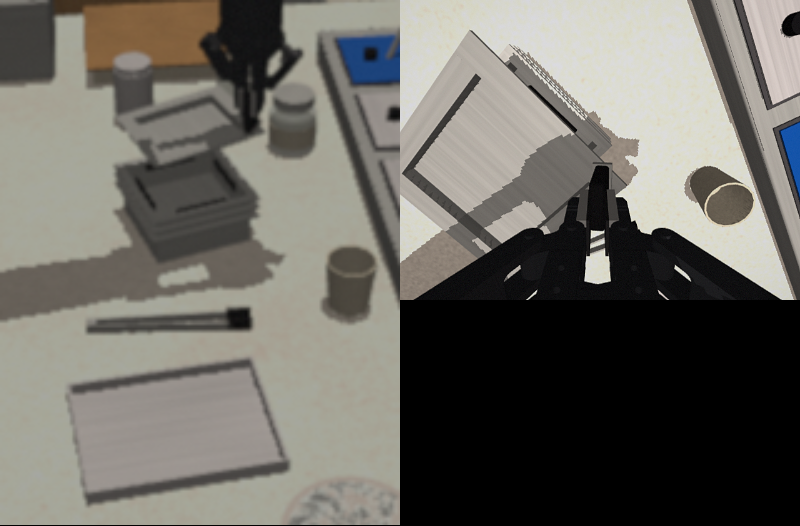

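The cover is clear and the stack hasn't moved, but the cover still droops 7° in the grip. I'll carry it to the tray (0.464, -0.182, sides turned 7.5°), aligning its sides on the way, and add a small bob to help it settle level.

Emit:
servo_tool:
  deltas:
    - [[0,-0.005,-0.01,0,-1.2],[0,-0.005,-0.025,0,-1.2],[0,-0.005,-0.04,0,-1.2],[0,-0.005,-0.045,0,-1.2],[0,-0.005,-0.045,0,-1.2],[0,-0.005,-0.045,0,-1.2],[0,-0.005,-0.045,0,-1.2],[0,-0.005,-0.045,0,-1.2]]

```text
time: 21.25
tool_pos: [0.5456, -0.1397, 0.2125]
tool_rot: [-0.0, 0.896, 0.443, -0.0]
contact_force: [1.3, -0.2, -1.3]
gripper_width: 0.094
grasp_force: 58.6
```

Emit:
servo_tool:
  deltas:
    - [[0,-0.006,-0.04,0,0],[0,-0.006,-0.03,0,0],[0,0,-0.02,0,0],[0,0,-0.008,0,0],[0,0,0,0.025,0],[0,0,0,-0.025,0],[0,0,0,0,0],[0,0,0,0,0]]

```text
time: 22.05
tool_pos: [0.534, -0.2347, 0.2115]
tool_rot: [-0.001, 0.896, 0.444, -0.001]
contact_force: [0.6, -0.1, -2.4]
gripper_width: 0.096
grasp_force: 59.4
```

```bash
python3 - <<'E'
from h import *
s,f,W=ctilt(); print(s['time'],yawy(s),s['contact_force'])
E
```

```text
n 7910 X -0.06542647286111399 0.049990726943024685 slope [5.01 0.09] origin z(underside) 0.16245799227663352 tcp [ 0.53397735 -0.23467022  0.21148609] grip 0.09578024570004638 59.3601452857547
22.05 -37.27103110279086 [ 0.64981749 -0.06904396 -2.39331604]
```

The bob is working: the tilt went from 7.2° to 5.0°. A few more should level it.

Emit:
servo_tool:
  deltas:
    - [[0,0,0,0.03,0],[0,0,0,-0.03,0],[0,0,0,0.03,0],[0,0,0,-0.03,0],[0,0,0,0.03,0],[0,0,0,-0.03,0],[0,0,0,0.03,0],[0,0,0,-0.03,0]]

```text
time: 22.9
tool_pos: [0.5386, -0.2375, 0.221]
tool_rot: [0.006, 0.896, 0.444, 0.004]
contact_force: [1.6, -1.6, -0.1]
gripper_width: 0.096
grasp_force: 60.6
```

Emit:
servo_tool:
  deltas:
    - [[0,0,0,0.03,0],[0,0,0,-0.03,0],[0,0,0,0.03,0],[0,0,0,-0.03,0],[0,0,0,0,0],[0,0,0,0,0],[0,0,0,0,0],[0,0,0,0,0]]

```text
time: 23.7
tool_pos: [0.5352, -0.2358, 0.2138]
tool_rot: [0.001, 0.896, 0.444, 0.0]
contact_force: [0.3, -0.0, -2.0]
gripper_width: 0.092
grasp_force: 59.6
```

```bash
python3 - <<'E'
from h import *
s,f,W=ctilt(); print(s['time'],yawy(s),s['contact_force'])
E
```

```text
n 7869 X -0.0644753061010804 0.0499878420826197 slope [5.3  0.06] origin z(underside) 0.16444103352384568 tcp [ 0.53523171 -0.23583931  0.21383485] grip 0.09168058820408508 59.628292014822364
23.7 -37.28819601222119 [ 0.32318683 -0.03624543 -1.96264846]
```

Emit:
servo_tool:
  deltas:
    - [[0,-0.0005,0,0.015,0],[0,0,0,0.015,0],[0,0,0,0.01,0],[0,0,0,0,0],[0,0,0,-0.05,0],[0,0,0,0,0],[0,0,0,0,0],[0,0,0,0,0]]

```text
time: 24.55
tool_pos: [0.5352, -0.2361, 0.2048]
tool_rot: [0.001, 0.896, 0.444, 0.001]
contact_force: [0.1, -0.8, -0.4]
gripper_width: 0.094
grasp_force: 59.5
```

```bash
python3 - <<'E'
from h import *
s,f,W=ctilt(); print(s['time'],yawy(s),s['contact_force'],s['joint_vel'].round(3))
E
```

```text
n 7872 X -0.06434406201008969 0.04998923917119249 slope [5.28 0.07] origin z(underside) 0.1554521614080274 tcp [ 0.53516651 -0.23614406  0.20478023] grip 0.09422330248576347 59.468880308772896
24.55 -37.29051487140125 [ 0.11874827 -0.76886638 -0.35318001] [-0.001 -0.011 -0.019 -0.002 -0.004 -0.   ]
```

The droop holds at 5.3°. I'll level it by touching the far edge of the dish lightly on the fixed tray's floor, then come back up.

Emit:
servo_tool:
  deltas:
    - [[0,0,0,-0.015,0],[0,0,0,-0.025,0],[0,0,0,-0.03,0],[0,0,0,-0.025,0],[0,0,0,-0.015,0],[0,0,0,-0.01,0],[0,0,0,-0.006,0],[0,0,0,0,0]]

```text
time: 25.4
tool_pos: [0.5345, -0.2357, 0.0768]
tool_rot: [-0.0, 0.896, 0.444, -0.0]
contact_force: [0.5, -0.2, -1.2]
gripper_width: 0.094
grasp_force: 59.5
```

Emit:
servo_tool:
  deltas:
    - [[0,0,0,-0.002,0],[0,0,0,-0.002,0],[0,0,0,-0.002,0],[0,0,0,-0.002,0],[0,0,0,-0.002,0],[0,0,0,-0.001,0],[0,0,0,0,0],[0,0,0,0,0]]

```text
time: 26.2
tool_pos: [0.5347, -0.2359, 0.0662]
tool_rot: [0.0, 0.896, 0.444, 0.0]
contact_force: [0.9, -1.2, 0.4]
gripper_width: 0.095
grasp_force: 58.4
```

```bash
python3 - <<'E'
from h import *
s,f,W=ctilt(); print(s['time'],s['contact_force'],s['ft_torque'].round(2))
E
```

```text
n 7945 X -0.05830284098385166 0.04999835273115998 slope [3.12 0.11] origin z(underside) 0.020279319434627668 tcp [ 0.53470058 -0.23593484  0.06624905] grip 0.09520106846122535 58.403131272643805
26.2 [ 0.86143315 -1.22886766  0.41507987] [-0.04 -0.06 -0.05]
```

Emit:
servo_tool:
  deltas:
    - [[0,0,0,-0.002,0],[0,0,0,-0.002,0],[0,0,0,-0.002,0],[0,0,0,-0.002,0],[0,0,0,-0.002,0],[0,0,0,-0.001,0],[0,0,0,0,0],[0,0,0,0,0]]

```text
time: 27.05
tool_pos: [0.5349, -0.236, 0.0572]
tool_rot: [0.0, 0.896, 0.444, 0.0]
contact_force: [-2.6, 1.8, 12.7]
gripper_width: 0.092
grasp_force: 61.0
```

```bash
python3 - <<'E'
from h import *
s,f,W=ctilt(); print(s['time'],s['contact_force'],s['ft_torque'].round(2))
E
```

```text
n 8074 X -0.049019611715995774 0.049954553642474024 slope [-0.43 -0.02] origin z(underside) 0.01684553749617397 tcp [ 0.53491613 -0.23599106  0.05717747] grip 0.09152572149070859 60.95756113529205
27.05 [-2.61560244  1.81789452 12.74009514] [ 0.37  0.76 -0.  ]
```

The cover is level at -0.4°. Now I'll raise it smoothly to 15 cm.

Emit:
servo_tool:
  deltas:
    - [[0,0,0,0.006,0],[0,0,0,0.014,0],[0,0,0,0.022,0],[0,0,0,0.026,0],[0,0,0,0.025,0],[0,0,0,0.02,0],[0,0,0,0.014,0],[0,0,0,0.008,0]]

```text
time: 27.9
tool_pos: [0.5344, -0.2357, 0.191]
tool_rot: [0.0, 0.896, 0.444, 0.0]
contact_force: [0.7, 0.7, -2.4]
gripper_width: 0.096
grasp_force: 59.0
```

Emit:
servo_tool:
  deltas:
    - [[0,0,0,0,0],[0,0,0,0,0],[0,0,0,0,0],[0,0,0,0,0],[0,0,0,0,0],[0,0,0,0,0],[0,0,0,0,0],[0,0,0,0,0]]

```text
time: 28.7
tool_pos: [0.5344, -0.2357, 0.1898]
tool_rot: [-0.0, 0.896, 0.444, 0.0]
contact_force: [-0.4, -0.3, -1.5]
gripper_width: 0.094
grasp_force: 59.0
```

```bash
python3 - <<'E'
from h import *
s,f,W=ctilt(); print(s['time'],yawy(s),s['contact_force'],s['joint_vel'].round(3))
a=grab_frame('side'); b=grab_frame('scene')
for F in(a,b):
    C=cloud(F); d=C[...,:2]-[.465,-.183]; m=(np.hypot(d[...,0],d[...,1])<.13)&(C[...,2]>.135)&(C[...,2]<.165); print(cv2.minAreaRect((C[m][:,:2]*1000).astype(np.float32)),np.median(C[m][:,2]))
cv2.imwrite('pics/m3.png',np.hstack([cv2.resize(x['pixels'],(400,300)) for x in(a,b)])[:,:,::-1])
E
```

```text
n 8042 X -0.055297850152832374 0.04997707905472416 slope [ 1.78 -0.  ] origin z(underside) 0.14605356166877043 tcp [ 0.53436239 -0.23565568  0.18980215] grip 0.09375675698294922 58.972681649029255
28.7 -37.293460707594654 [-0.36302727 -0.27328895 -1.45771062] [-0.    -0.001  0.     0.001  0.003 -0.001]
((465.26068115234375, -181.43484497070312), (152.89434814453125, 156.9373779296875), 8.101880073547363) 0.14119174271943957
((466.3843994140625, -185.614501953125), (156.0662841796875, 159.31613159179688), 6.99118185043335) 0.14640763418423974
```

View pics/m3.png

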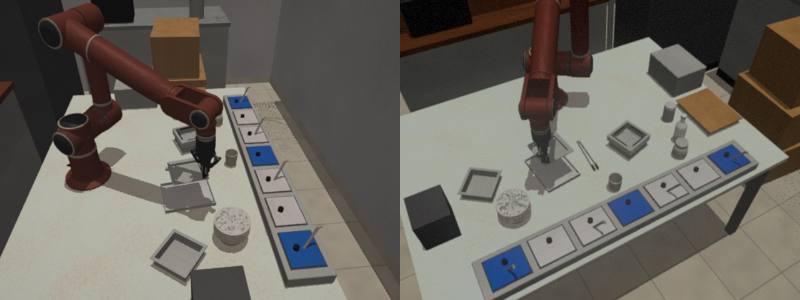

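The cover is held over the tray, 1.8° off level and centred, and everything else is in place. A last 4 mm up, then I'll hand in.

Emit:
servo_tool:
  deltas:
    - [[0,0,0,0.002,0],[0,0,0,0.002,0],[0,0,0,0,0],[0,0,0,0,0],[0,0,0,0,0],[0,0,0,0,0],[0,0,0,0,0],[0,0,0,0,0]]

```text
time: 29.65
tool_pos: [0.5343, -0.2356, 0.1937]
tool_rot: [-0.0, 0.896, 0.444, -0.0]
contact_force: [0.8, 1.2, -2.4]
gripper_width: 0.093
grasp_force: 59.0
```

```bash
python3 -c "
from plant import manip
print(manip.job_done())"
```

```text
the job is handed in; nothing more can be done
None
```

Handed in at about 29.7 s with the cover held still over the tray, about 2° off level and 15 cm up, but the first peel failed: all four seals let go with near up 22 mm and far up 18 mm, and pressing it home at 57 N didn't reseat it, so I tipped the far corner back down into the pan, raised the lug corner 38 mm from there, and levelled the cover with a light touch on the tray floor.

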